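# Roll the work carrier into the test bay and pull its fuse cassette

## Robot

A 6-joint arm with a two-finger parallel gripper is mounted at the origin on the work surface. World frame = base frame: x ahead of the robot, y to its left, z up, the work surface at z = 0. Lengths are in m, angles in rad, forces in N, time in s.
With the tool pointing down it reaches from about 0.275 to 0.825 m from the base axis. Payload 5.2 kg.
Tool frame: the origin (TCP) lies at the very end of the fingers, on their centre line; the grasp point (between the pads) lies 19 mm behind it; z points along the fingers, y is the line along which they close (so a half turn about z gives the same grasp; the last joint's range is limited). The gripper opens to 93 mm and grips with 3 to 60 N. Pads are 15 mm wide; open, the fingers measure 128 mm over their backs; the gripper's body (75 mm by 188 mm) begins 65 mm behind the grasp point.
Start: joints at [-1.485, 0.259, 1.535, -0, 1.348, -0.203], TCP at [0.157, -0.527, 0.219] pointing down, gripper open.
Joint ranges: [-3.14, 3.14], [-0.91, 2.08], [0.19, 2.58], [-1.22, 4.36], [0.22, 2.71], [-3.12, 3.12]. Speed limits (rad/s): [2.57, 2.57, 3.14, 3.14, 3.14, 3.14].

## Interface

Orientations are given as [roll, pitch, yaw] about the fixed x, y, z axes, in that order (R = Rz(yaw) Ry(pitch) Rx(roll)).
In Python, from workcell import sense, grab_frame, finish_job, boxes_of, outline_of, pinpoint gives the robot as it stands.
- The arm moves only by the tool step_arm, never from a script. Its argument "moves" is a list of rows, each a list of 6 numbers: the shift along the tool's x, y, z as a fraction of full scale, then the turn, a rotation vector about the tool's x, y, z as a fraction of full scale. A call has 1 to 12 rows; each row is the pose to reach, as a shift and turn from the pose commanded when the call began, along the tool's axes at that moment; what a row does not reach only later rows make up. Full scale, the value 1, is 0.3 m for a shift and pi/4 rad for a turn. A row lasts 1/10 s, in which the tool goes at most 50 mm and 8.59 degrees, less where a joint would pass 70% of its speed; a pose out of reach is approached as far as the arm can. A call with a number of a shift or a turn outside -1 to 1 is refused whole. A call with a gripper value outside its range is refused whole. "hand" is the closure, from -1 (fully open) to 1 (shut), set as the call begins (left out, the last holds). The fingers move at their own pace and stop on an object; "squeeze" is the grip in N (left out, the last holds). Time passes only in rows, so rows that repeat a pose let the fingers close. It gives the time, the measured TCP pose, the force, the opening and the grip force at its end, in the units of the state.
- sense(): the state, without advancing time (a new reading comes with each control period).
- grab_frame(name): name is "scene" or "top" or "wrist"; returns a dict with "img" (400x640x3 uint8, blue, green, red), "fx", "fy", "cx", "cy" (pixels), "R" (3x3) and "t" (3): a world point X has camera coordinates R X + t. Camera axes: x right, y down, z forward; pixel columns grow to the right and rows downward; lengths in m; the calibration is good to about 2 mm. A picture is of the moment at which its call begins. There is no depth.
- finish_job(): hands the job in; it is judged then, once.
Trained networks look in a picture, given as the dict that the camera call returned (one of the last four; its "shot" number tells which), for a name from the list of things; names that differ only in an ending like _2 or _b are one class to them, and where a whole thing is asked for, a point or a joint stands for the part that bears it (a point fixed in the world has none). Each returns a list of dicts, best first, with "score" (0 to 1); they miss things now and then, are a little off and sometimes report something else, mostly with a low value. They report only what shows in the picture. A call takes as long as a camera call. They do not tell look-alikes from the thing itself.
- boxes_of(label, picture): "xyz" ([x, y, z] in m, in the coordinates of the camera as it stood for that picture, good to about 4 mm: the middle of the surface that is visible of it).
- outline_of(label, picture): "pixels" (400x640 bool, what is visible of it).
- pinpoint(label, picture): "xyz" ([x, y, z] in m, in the coordinates of the camera as it stood for that picture, good to about 4 mm: a listed point, or the origin of a listed thing).
The state is a dict: "time_s": time; "qpos": joint angles; "dq": joint speeds; "effort": joint torques, N m; "position": TCP position; "orientation": TCP orientation; "wrist_force": force on the tool from outside, world axes, zero at the start; "moment": the same for the moment, N m; "finger_gap": finger opening in m; "gripper_force": force on a finger pad.
Only numpy, scipy, OpenCV 4.12 (cv2) and the standard library are available. Lean on these libraries where they do the work, as an engineer would, in place of code of your own. Each camera call takes 0.05 s, during which the arm holds its last target. There are 200 camera calls.

## Task

Push the aluminium work carrier along the roller track until it is fully home against the end stop of the station bay, under the bay's keeper strips. Then pinch the two sprung side catches of the fuse cassette together, lift the cassette straight up out of its socket, and finish while still holding it there by the pinched catches, upright, still and well clear of the carrier (its underside a good 5 cm above the top of the socket). Leave the carrier home in the bay and do not disturb the other things on the bench.

Things in the scene. Friction and masses are not known exactly. Their poses are not given: they have to be found in the camera images.
- track: Fixed roller track on the bench, 148 mm wide (x), y -310 to 190 mm; origin on the bench on its centre line, z up. The carrier travels towards its -y. Roller tops 31 mm up; side rails 12 mm wide, inner faces at x +-62, tops 46 mm up. Bay at the -y end: end stop, 62 mm high, face at y -215; keeper strips y -220 to -110 reach in to x +-53, from 46 to 53 mm up. Behind the stop a 70 mm high box.
- bay_home (a point): Fixed point (track x 0, y -130 mm, 31 mm above the bench) where carrier_plate lies when the carrier is fully home against the stop. Axes as the track's. Here the keeper strips lie over the carrier plate's long edges, so it cannot be lifted.
- carrier_plate (a point): Loose carrier, 0.6-0.9 kg: plate 120 (x) x 170 (y) x 10 mm on the rollers, 2 mm play to each rail. Point at the centre of its underside, axes parallel to the track's, z up. In its middle a white socket 92 x 46 mm, top 30 mm above this point; the cassette stands in it on the plate. Other parts on it are under 24 mm high, bar the push tab at its +y end. Starts 90 to 180 mm short of home.
- push_tab (a point): Centre of the rear (+y) face of the carrier's upright push tab, 85 mm (y) from carrier_plate: 70 mm wide (x), 8 mm thick, from 22 mm below to 23 mm above this point. Axes as the carrier's. Pushed towards -y the carrier rolls with under 2 N until it meets the stop.
- cassette_grip (a point): Fuse cassette, 0.13 kg: upright grey block 40 (x) x 36 (y) x 60 mm high, a black sprung catch plate on its +x and -x sides. Point midway between the catches at the height to pinch them: 48 mm above its underside, 28 mm above the socket's top. Axes as the carrier's. Catch plates 20 mm wide (y), their tops 60 mm above the underside; 66 mm over both at rest, 48 mm fully pinched.
- catch_near (a joint): Travel of the catch on the cassette's -x side: 0 out, 0.009 m fully pressed in. Spring 1.6 N at 0, 5.2 N at full travel. A tooth at its foot hooks 4.5 mm under the socket's lip: both catches must be pressed in more than that (best fully) before the cassette can be lifted.
- catch_far (a joint): The same for the catch on the +x side.
- relay_a: Bystander: loose black relay, 29 x 22 x 26 mm high, origin under its centre, on the bench beside the track's near side.
- relay_b: Bystander: a second such relay.
- blank: Bystander: loose grey blanking block without catches, 44 x 38 x 34 mm high, origin under its centre, on the bench beside the track's far side.
- spool: Bystander: plastic wire spool, 60 mm across, 48 mm high, origin under its centre.
- flux: Bystander: white bottle, 60 mm across, 150 mm high, origin under its centre.
- driver: Bystander: screwdriver lying on the bench, about 200 mm long.
- pliers: Bystander: pliers lying on the bench, 150 mm long, 60 mm wide, 12 mm high.
- tray: Bystander: white divided parts tray 120 x 170 x 45 mm, origin under its centre.
Not all that is in view belongs to the job. What is shaped like the part that bears carrier_plate but orange is not meant. Leave any brown look-alike of the part that bears cassette_grip alone.

How it is judged:
By the outcome, as a careful person would: the job done as asked, in the order asked, and still so for the second after the job is handed in, while the arm keeps its last pose, push and grip.
It also fails if it takes over 48 s, if anything falls off the work surface, if the arm or the gripper's body presses on something with over 40 N, if the wrist force passes 120 N, or if a joint passes its speed limit or range.

## Working session

There is one attempt and no reset: what is moved stays moved. The work goes in short steps, Python scripts to look and compute and a tool call to move; the robot and the scene stay as the last step left them, time stands still between calls to the robot, and variables do not carry over. Pictures are saved under pics/ and viewed, at most 10 in all, crops included, and the job is handed in when it is done.

Besides the shell and the picture viewer there is one more tool, called after ">>>" as a command line: name --pt "numbers of a row" for each row, then --argument value for the rest. step_arm: Moves the arm, as the interface text tells. Its arguments: {"type":"object","properties":{"moves":{"type":"array","items":{"type":"array","items":{"type":"number","minimum":-1,"maximum":1}}},"hand":{"type":"number"},"squeeze":{"type":"number"}},"required":["moves"]}

```bash
mkdir -p pics; cat > h.py <<'E'
import numpy as np, cv2
from scipy.spatial.transform import Rotation as Ro
from workcell import *
np.set_printoptions(precision=4,suppress=True)
def w(f,p): return np.array(f["R"]).T@(np.array(p)-np.array(f["t"]))
def pix(f,u,v,z):
    R=np.array(f["R"]);c=-R.T@np.array(f["t"]);d=R.T@np.array([(u-f["cx"])/f["fx"],(v-f["cy"])/f["fy"],1]);return c+d*(z-c[2])/d[2]
def st():
    s=sense();print({k:np.round(s[k],4).tolist() for k in("time_s","qpos","position","orientation","wrist_force","finger_gap","gripper_force")});return s
E
python3 - <<'E'
from h import *
st()
for n in("scene","top"):
    f=grab_frame(n);cv2.imwrite(f"pics/{n}1.png",f["img"])
    print(n,"cam",-np.array(f["R"]).T@np.array(f["t"]))
    for l in("bay_home","carrier_plate","push_tab","cassette_grip","track"):
        for r in pinpoint(l,f)[:3]: print(l,round(r["score"],2),w(f,r["xyz"]))
    if n=="top":
        for l in("relay_a","blank","spool","flux","driver","pliers","tray"):
            for r in boxes_of(l,f)[:2]: print(l,round(r["score"],2),w(f,r["xyz"]))
E
```

```text
{'time_s': 0.0, 'qpos': [-1.4848, 0.2593, 1.5361, -0.0, 1.348, -0.2028], 'position': [0.1566, -0.5267, 0.2178], 'orientation': [-3.1398, -0.0004, 0.2887], 'wrist_force': [0.3248, -0.9109, -0.4504], 'finger_gap': 0.0926, 'gripper_force': 0.0}
scene cam [1.1101 0.1745 0.8924]
bay_home 0.7 [ 0.5963 -0.1045  0.036 ]
bay_home 0.31 [ 0.5132  0.4288 -0.0025]
carrier_plate 0.79 [ 0.3196 -0.1218  0.0029]
carrier_plate 0.77 [0.5806 0.0492 0.0314]
push_tab 0.85 [0.5696 0.1289 0.0631]
push_tab 0.64 [ 0.2493 -0.0692  0.0325]
cassette_grip 0.78 [0.5814 0.0446 0.0916]
cassette_grip 0.6 [0.3537 0.1037 0.0474]
cassette_grip 0.46 [ 0.2872 -0.2966 -0.002 ]
track 0.92 [ 0.5771  0.028  -0.0018]
track 0.51 [ 0.5751 -0.4656 -0.0006]
top cam [ 0.2604 -0.0094  1.6481]
bay_home 0.6 [ 0.5968 -0.1052  0.0354]
carrier_plate 0.83 [0.5769 0.0466 0.0292]
carrier_plate 0.76 [ 0.3167 -0.1249  0.0021]
push_tab 0.94 [0.5673 0.1295 0.0597]
push_tab 0.58 [ 0.2511 -0.0798  0.0316]
cassette_grip 0.76 [0.3581 0.0984 0.0517]
cassette_grip 0.58 [0.5805 0.0429 0.0922]
relay_a 0.5 [ 0.4619 -0.0216  0.0266]
relay_a 0.41 [0.4499 0.0651 0.025 ]
blank 0.75 [ 0.7007 -0.0023  0.0375]
spool 0.55 [0.2861 0.2712 0.0462]
flux 0.95 [ 0.3814 -0.3973  0.1041]
flux 0.2 [0.5716 0.0412 0.0426]
driver 0.7 [ 0.3321 -0.2958  0.0256]
pliers 0.58 [0.485  0.4243 0.0078]
tray 0.68 [ 0.5758 -0.4721  0.0011]
```

View pics/top1.png

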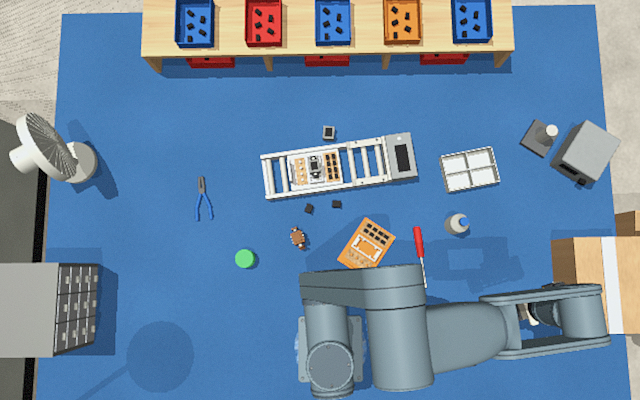

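View pics/scene1.png

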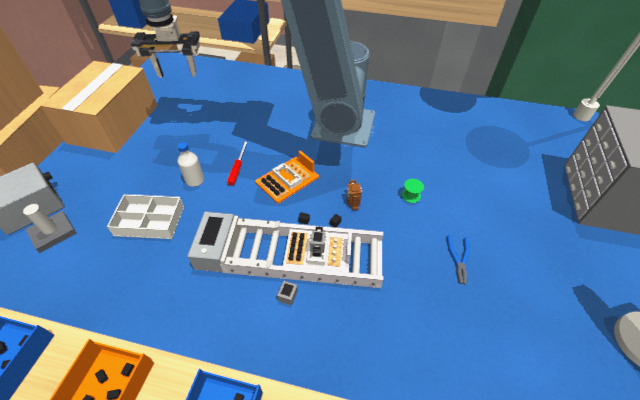

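The scene picture shows the grey carrier mid-track at about (318,245), with the bay box on its left at (210,240). The orange look-alike carrier is at (287,178) and the brown cassette at (355,195). The top view agrees: carrier (315,167), bay box (400,157), and the clear area behind the tab is left of (285,170). I'm swinging over now.

>>> step_arm --pt "0.97 -0.93 0 0 0 -1" --pt "0.97 -0.93 0 0 0 -1" --pt "0.97 -0.93 0 0 0 -1" --pt "0.97 -0.93 0 0 0 -1" --pt "0.97 -0.93 0 0 0 -1" --pt "0.97 -0.93 0 0 0 -1" --pt "0.97 -0.93 0 0 0 -1" --pt "0.97 -0.93 0 0 0 -1" --pt "0.97 -0.93 0 0 0 -1" --pt "0.97 -0.93 0 0 0 -1" --pt "0.97 -0.93 0 0 0 -1" --hand 0.4 --squeeze 20

```text
time_s: 2.05
position: [0.356, -0.1777, 0.2188]
orientation: [3.141, 0.001, 1.074]
wrist_force: [0.1, 0.5, 0.2]
finger_gap: 0.0281
gripper_force: 0.0
```

>>> step_arm --pt "0.92 0.3 0 0 0 -0.784" --pt "0.92 0.3 0 0 0 -0.784" --pt "0.92 0.3 0 0 0 -0.784" --pt "0.92 0.3 0 0 0 -0.784" --pt "0.92 0.3 0 0 0 -0.784" --pt "0.92 0.3 0 0 0 -0.784" --pt "0.92 0.3 0 0 0 -0.784" --pt "0.92 0.3 0 0 0 -0.784"

```text
time_s: 2.85
position: [0.5669, 0.0211, 0.2177]
orientation: [-3.14, 0.0, 1.689]
wrist_force: [0.1, 0.7, -0.4]
finger_gap: 0.0277
gripper_force: 0.0
```

```bash
python3 - <<'E'
from h import *
st()
f=grab_frame("wrist");cv2.imwrite("pics/w1.png",f["img"])
print("cam",-np.array(f["R"]).T@np.array(f["t"]))
for l in("bay_home","carrier_plate","push_tab","cassette_grip"):
    for r in pinpoint(l,f)[:2]: print(l,round(r["score"],2),w(f,r["xyz"]))
for n in("scene","top"):
    f=grab_frame(n)
    o=outline_of("track",f)[0]["pixels"].astype(np.uint8)
    v,u=np.nonzero(o);p=np.array([pix(f,a,b,0.046)[:2] for a,b in zip(u,v)],np.float32)
    print(n,cv2.minAreaRect(p))
    for l in("bay_home","carrier_plate","push_tab","cassette_grip"):
        for r in pinpoint(l,f)[:2]: print(l,round(r["score"],2),w(f,r["xyz"]))
E
```

```text
{'time_s': 2.85, 'qpos': [-0.1589, 0.2914, 1.4927, -0.0007, 1.3592, -0.2766], 'position': [0.5669, 0.0211, 0.2177], 'orientation': [-3.1397, 0.0002, 1.6886], 'wrist_force': [0.0987, 0.6746, -0.3725], 'finger_gap': 0.0277, 'gripper_force': 0.0}
cam [0.5577 0.0997 0.3834]
bay_home 0.64 [ 0.5972 -0.1018  0.032 ]
carrier_plate 0.88 [ 0.3218 -0.1205  0.0006]
push_tab 0.76 [ 0.2505 -0.0736  0.0323]
push_tab 0.66 [0.5681 0.1298 0.0626]
cassette_grip 0.91 [0.5789 0.0423 0.0909]
cassette_grip 0.66 [0.3536 0.1002 0.0474]
scene ((0.599448025226593, -0.03504875302314758), (0.1847231239080429, 0.5106996297836304), 5.984230041503906)
bay_home 0.59 [ 0.5945 -0.1032  0.0331]
carrier_plate 0.79 [ 0.3167 -0.1231  0.0007]
carrier_plate 0.6 [0.5802 0.0475 0.0323]
push_tab 0.96 [0.5676 0.1338 0.0639]
push_tab 0.84 [ 0.2483 -0.0701  0.0306]
cassette_grip 0.8 [0.3549 0.1035 0.0487]
cassette_grip 0.57 [0.5795 0.0479 0.0894]
top ((0.5833540558815002, -0.03599858283996582), (0.16353248059749603, 0.5113202929496765), 8.560586929321289)
bay_home 0.61 [ 0.5978 -0.1026  0.0336]
bay_home 0.57 [ 0.5099  0.4201 -0.0003]
carrier_plate 0.94 [0.5767 0.0458 0.0318]
carrier_plate 0.77 [ 0.3146 -0.1255 -0.0014]
push_tab 0.85 [ 0.2509 -0.0802  0.0322]
push_tab 0.75 [0.5689 0.129  0.0645]
```

View pics/w1.png

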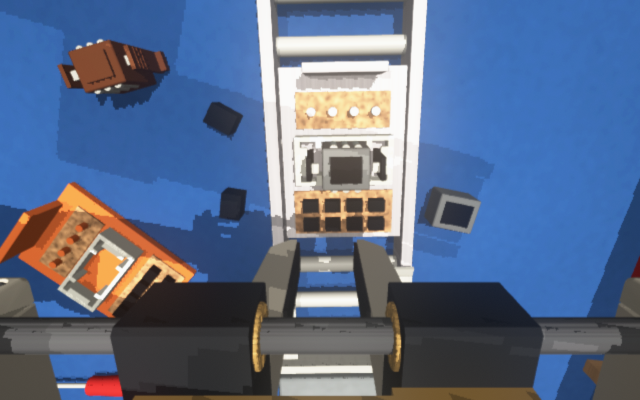

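The wrist view shows the cassette at (345,168), the push tab at (345,68), and rails almost vertical in the image, so the tool is aligned with the track. I'm moving behind the tab, then down.

>>> step_arm --pt "0.49 0.047 0 0 0 0" --pt "0.49 0.047 0 0 0 0" --pt "0.49 0.047 0 0 0 0" --pt "0.49 0.047 0 0 0 0" --pt "0.49 0.047 0.15 0 0 0" --pt "0.49 0.047 0.3 0 0 0" --pt "0.49 0.047 0.45 0 0 0" --pt "0.49 0.047 0.54 0 0 0" --pt "0.49 0.047 0.54 0 0 0" --pt "0.49 0.047 0.54 0 0 0"

```text
time_s: 4.7
position: [0.5637, 0.1701, 0.057]
orientation: [-3.141, 0.0, 1.69]
wrist_force: [0.7, -0.5, -0.5]
finger_gap: 0.0279
gripper_force: 0.0
```

>>> step_arm --pt "-0.04 0 0 0 0 0" --pt "-0.08 0 0 0 0 0" --pt "-0.1 0 0 0 0 0" --pt "-0.12 0 0 0 0 0" --pt "-0.15 0 0 0 0 0" --pt "-0.18 0 0 0 0 0" --pt "-0.21 0 0 0 0 0" --pt "-0.24 0 0 0 0 0" --pt "-0.27 0 0 0 0 0" --pt "-0.3 0 0 0 0 0" --pt "-0.33 0 0 0 0 0" --pt "-0.36 0 0 0 0 0"

```text
time_s: 5.9
position: [0.5761, 0.0625, 0.0566]
orientation: [-3.141, -0.0, 1.69]
wrist_force: [0.2, 0.8, -0.0]
finger_gap: 0.028
gripper_force: 0.3
```

>>> step_arm --pt "-0.03 0 0 0 0 0" --pt "-0.06 0 0 0 0 0" --pt "-0.09 0 0 0 0 0" --pt "-0.11 0 0 0 0 0" --pt "-0.13 0 0 0 0 0" --pt "-0.15 0 0 0 0 0" --pt "-0.16 0 0 0 0 0" --pt "-0.17 0 0 0 0 0" --pt "-0.18 0 0 0 0 0" --pt "-0.19 0 0 0 0 0" --pt "-0.19 0 0 0 0 0"

```text
time_s: 7.0
position: [0.583, 0.0063, 0.0567]
orientation: [-3.142, 0.0, 1.69]
wrist_force: [0.4, -0.3, 0.5]
finger_gap: 0.0279
gripper_force: 0.0
```

```bash
python3 - <<'E'
from h import *
st()
for n in("wrist","top","scene"):
    f=grab_frame(n);
    if n!="top":cv2.imwrite(f"pics/{n}2.png",f["img"])
    for l in("bay_home","carrier_plate","push_tab","cassette_grip"):
        for r in pinpoint(l,f)[:2]:
            p=w(f,r["xyz"])
            if p[0]>.5: print(n,l,round(r["score"],2),p)
E
```

```text
{'time_s': 7.0, 'qpos': [-0.1802, 0.469, 1.6547, -0.0003, 1.0179, -0.2991], 'position': [0.583, 0.0063, 0.0567], 'orientation': [-3.1416, 0.0002, 1.6898], 'wrist_force': [0.4468, -0.2818, 0.491], 'finger_gap': 0.0279, 'gripper_force': 0.0}
wrist carrier_plate 0.78 [ 0.597  -0.089   0.0301]
wrist push_tab 0.83 [ 0.5848 -0.0048  0.063 ]
top carrier_plate 0.74 [ 0.5948 -0.0891  0.0307]
top push_tab 0.9 [ 0.5861 -0.0018  0.0597]
top cassette_grip 0.47 [ 0.5987 -0.0931  0.0929]
scene carrier_plate 0.88 [ 0.6014 -0.0883  0.0307]
scene push_tab 0.83 [ 0.5856 -0.0032  0.0614]
scene cassette_grip 0.61 [ 0.5977 -0.0885  0.0886]
```

Tracking well, about 14 mm short. I'm continuing slowly and watching the force.

>>> step_arm --pt "-0.01 0 0 0 0 0" --pt "-0.02 0 0 0 0 0" --pt "-0.027 0 0 0 0 0" --pt "-0.033 0 0 0 0 0" --pt "-0.037 0 0 0 0 0" --pt "-0.04 0 0 0 0 0" --pt "-0.04 0 0 0 0 0"

```text
time_s: 8.45
position: [0.5844, -0.0055, 0.0567]
orientation: [-3.142, 0.0, 1.69]
wrist_force: [0.0, 0.2, 0.4]
finger_gap: 0.0278
gripper_force: 0.0
```

>>> step_arm --pt "-0.003 0 0 0 0 0" --pt "-0.006 0 0 0 0 0" --pt "-0.009 0 0 0 0 0"

```text
time_s: 8.75
position: [0.5847, -0.0079, 0.0566]
orientation: [-3.142, -0.0, 1.69]
wrist_force: [0.6, 0.8, 0.2]
finger_gap: 0.0282
gripper_force: 0.3
```

>>> step_arm --pt "-0.004 0 0 0 0 0" --pt "-0.008 0 0 0 0 0" --pt "-0.011 0 0 0 0 0"

```text
time_s: 9.05
position: [0.5846, -0.0081, 0.0567]
orientation: [-3.141, -0.005, 1.69]
wrist_force: [0.4, 14.7, 3.3]
finger_gap: 0.0282
gripper_force: 7.0
```

>>> step_arm --pt "-0.003 0 0 0 0 0" --pt "-0.005 0 0 0 0 0" --pt "-0.007 0 0 0 0 0"

```text
time_s: 9.35
position: [0.5846, -0.0082, 0.0567]
orientation: [-3.141, -0.007, 1.691]
wrist_force: [-0.6, 20.7, 5.3]
finger_gap: 0.0283
gripper_force: 10.0
```

Firm contact at about 20 N with no further motion, so the carrier is on the stop. I'm backing off, rising, opening the hand and measuring the cassette.

>>> step_arm --pt "0.06 0 0 0 0 0" --pt "0.12 0 0 0 0 0" --pt "0.12 0 -0.15 0 0 0" --pt "0.12 0 -0.3 0 0 0" --pt "0.12 0 -0.45 0 0 0" --pt "0.12 0 -0.5 0 0 0" --pt "0.12 0 -0.5 0 0 0" --pt "0.12 0 -0.5 0 0 0" --hand -1

```text
time_s: 10.15
position: [0.5805, 0.0225, 0.2059]
orientation: [-3.141, 0.0, 1.69]
wrist_force: [-0.4, 0.6, -0.1]
finger_gap: 0.0874
gripper_force: 0.0
```

```bash
cat > m.py <<'E'
from h import *
import sys
s=st()
acc={}
for n in("wrist","top","scene","wrist"):
    f=grab_frame(n)
    if n=="wrist":cv2.imwrite(f"pics/w{sys.argv[1]}.png",f["img"])
    for l in("bay_home","carrier_plate","push_tab","cassette_grip"):
        for r in pinpoint(l,f)[:2]:
            p=w(f,r["xyz"])
            if p[0]>.5: print(n,l,round(r["score"],2),p); acc.setdefault(l,[]).append(p)
R=Ro.from_euler("xyz",s["orientation"]).as_matrix()
for l in acc:
    p=np.median(acc[l],0);print(l,p,"tool offset from TCP",R.T@(p-np.array(s["position"])))
E
python3 m.py 3
```

```text
{'time_s': 10.15, 'qpos': [-0.1529, 0.323, 1.4777, -0.0004, 1.3415, -0.2719], 'position': [0.5805, 0.0225, 0.2059], 'orientation': [-3.1409, 0.0002, 1.6899], 'wrist_force': [-0.4268, 0.562, -0.1298], 'finger_gap': 0.0874, 'gripper_force': 0.0}
wrist carrier_plate 0.61 [ 0.6018 -0.104   0.0314]
wrist push_tab 0.69 [ 0.5879 -0.0175  0.0649]
wrist cassette_grip 0.7 [ 0.5964 -0.1034  0.0885]
top carrier_plate 0.59 [ 0.5958 -0.1005  0.0294]
top push_tab 0.84 [ 0.5882 -0.0174  0.0606]
top cassette_grip 0.72 [ 0.5996 -0.1019  0.0926]
scene carrier_plate 0.77 [ 0.602  -0.0951  0.0305]
scene push_tab 0.78 [ 0.5896 -0.0178  0.0597]
scene cassette_grip 0.91 [ 0.5997 -0.0976  0.0887]
wrist carrier_plate 0.84 [ 0.5975 -0.1068  0.0314]
wrist push_tab 0.97 [ 0.5873 -0.0179  0.0618]
wrist cassette_grip 0.62 [ 0.5975 -0.1019  0.088 ]
carrier_plate [ 0.5996 -0.1022  0.0309] tool offset from TCP [-0.1261  0.0043  0.175 ]
push_tab [ 0.5881 -0.0177  0.0612] tool offset from TCP [-0.0407  0.0028  0.1448]
cassette_grip [ 0.5986 -0.1019  0.0886] tool offset from TCP [-0.1256  0.0032  0.1174]
```

View pics/w3.png

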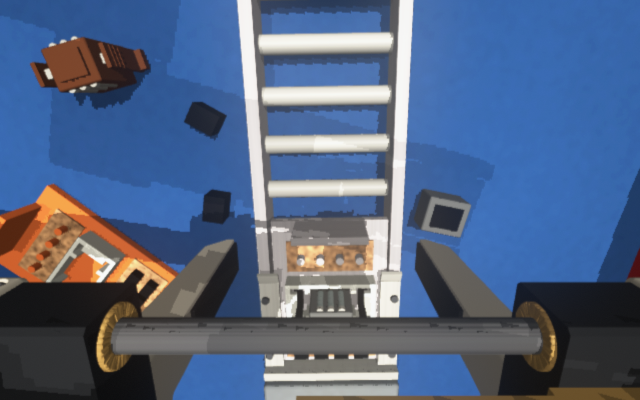

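The carrier plate's end is tucked under the keeper strips (pixels (268,285) and (390,285)) and the cassette is at (330,300), home. I'm moving over it and descending.

>>> step_arm --pt "-0.14 0.01 0 0 0 0" --pt "-0.28 0.01 0 0 0 0" --pt "-0.42 0.01 0 0 0 0" --pt "-0.42 0.01 0 0 0 0" --pt "-0.42 0.01 0.1 0 0 0" --pt "-0.42 0.01 0.2 0 0 0" --pt "-0.42 0.01 0.27 0 0 0" --pt "-0.42 0.01 0.34 0 0 0" --pt "-0.42 0.01 0.4 0 0 0" --pt "-0.42 0.01 0.455 0 0 0" --pt "-0.42 0.01 0.455 0 0 0" --pt "-0.42 0.01 0.455 0 0 0" --hand -1

```text
time_s: 12.35
position: [0.599, -0.1018, 0.0703]
orientation: [-3.141, -0.0, 1.69]
wrist_force: [-0.8, -0.2, -0.0]
finger_gap: 0.0928
gripper_force: 0.0
```

```bash
python3 m.py 4
```

```text
{'time_s': 12.35, 'qpos': [-0.3518, 0.4906, 1.5769, 0.0002, 1.0745, -0.4714], 'position': [0.599, -0.1018, 0.0703], 'orientation': [-3.1413, -0.0003, 1.6903], 'wrist_force': [-0.7858, -0.184, -0.0415], 'finger_gap': 0.0928, 'gripper_force': 0.0}
wrist push_tab 0.56 [ 0.5845 -0.0164  0.0655]
wrist cassette_grip 0.68 [ 0.5976 -0.1048  0.0924]
top carrier_plate 0.77 [ 0.5965 -0.1045  0.0323]
top push_tab 0.78 [ 0.5892 -0.0192  0.0595]
scene carrier_plate 0.57 [ 0.5994 -0.0995  0.0322]
scene push_tab 0.64 [ 0.5895 -0.0127  0.0616]
scene cassette_grip 0.47 [ 0.5999 -0.1046  0.0907]
wrist push_tab 0.61 [ 0.5859 -0.0183  0.0642]
wrist cassette_grip 0.78 [ 0.5968 -0.1049  0.0902]
push_tab [ 0.5875 -0.0173  0.0629] tool offset from TCP [ 0.0852 -0.0013  0.0075]
cassette_grip [ 0.5976 -0.1048  0.0907] tool offset from TCP [-0.0028 -0.0017 -0.0204]
carrier_plate [ 0.5979 -0.102   0.0322] tool offset from TCP [-0.0001 -0.0011  0.0381]
```

View pics/w4.png

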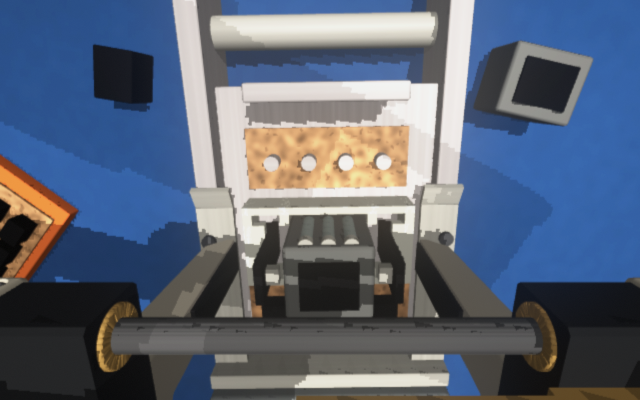

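The cassette (330,275) sits centred between the open fingers, with both catches visible at (265,270) and (392,270). I'm making a small correction and pinching.

>>> step_arm --pt "-0.005 -0.004 0 0 0 0" --pt "-0.005 -0.004 0 0 0 0" --pt "-0.005 -0.004 0 0 0 0" --pt "-0.005 -0.004 0 0 0 0" --pt "-0.005 -0.004 0 0 0 0" --pt "-0.005 -0.004 0 0 0 0" --pt "-0.005 -0.004 0 0 0 0" --pt "-0.005 -0.004 0 0 0 0" --pt "-0.005 -0.004 0 0 0 0" --pt "-0.005 -0.004 0 0 0 0" --pt "-0.005 -0.004 0 0 0 0" --hand 1 --squeeze 25

```text
time_s: 14.45
position: [0.5985, -0.1039, 0.0703]
orientation: [3.141, 0.0, 1.69]
wrist_force: [3.7, 1.6, 0.2]
finger_gap: 0.0461
gripper_force: 25.0
```

Fully pinched (gap 46 mm). Lifting gently.

>>> step_arm --pt "0 0 -0.01 0 0 0" --pt "0 0 -0.02 0 0 0" --pt "0 0 -0.03 0 0 0" --pt "0 0 -0.04 0 0 0" --pt "0 0 -0.05 0 0 0"

```text
time_s: 14.95
position: [0.5974, -0.1039, 0.0853]
orientation: [-3.141, -0.0, 1.69]
wrist_force: [1.0, 0.6, -2.1]
finger_gap: 0.0461
gripper_force: 25.0
```

>>> step_arm --pt "0 0 -0.03 0 0 0" --pt "0 0 -0.07 0 0 0" --pt "0 0 -0.11 0 0 0" --pt "0 0 -0.16 0 0 0" --pt "0 0 -0.21 0 0 0" --pt "0 0 -0.26 0 0 0" --pt "0 0 -0.31 0 0 0" --pt "0 0 -0.34 0 0 0" --pt "0 0 -0.36 0 0 0" --pt "0 0 -0.36 0 0 0" --pt "0 0 -0.36 0 0 0" --pt "0 0 -0.36 0 0 0"

```text
time_s: 16.15
position: [0.5975, -0.1038, 0.1923]
orientation: [-3.14, -0.001, 1.69]
wrist_force: [-0.3, 0.1, -1.1]
finger_gap: 0.0462
gripper_force: 25.0
```

```bash
python3 m.py 5; python3 - <<'E'
from h import *
f=grab_frame("scene");cv2.imwrite("pics/s5.png",cv2.resize(f["img"][120:320,140:420],None,fx=2.8,fy=2.8))
E
```

```text
{'time_s': 16.15, 'qpos': [-0.3557, 0.378, 1.4316, -0.0, 1.3337, -0.4748], 'position': [0.5975, -0.1038, 0.1923], 'orientation': [-3.1401, -0.0007, 1.6899], 'wrist_force': [-0.2732, 0.0779, -1.0571], 'finger_gap': 0.0462, 'gripper_force': 24.9697}
wrist bay_home 0.59 [ 0.7106 -0.0026 -0.0001]
wrist carrier_plate 0.67 [ 0.5974 -0.1054  0.034 ]
wrist push_tab 0.59 [ 0.5864 -0.0164  0.0606]
wrist cassette_grip 0.76 [ 0.5947 -0.1048  0.2113]
top carrier_plate 0.75 [ 0.596  -0.1037  0.0309]
top push_tab 0.79 [ 0.5893 -0.0144  0.0597]
scene carrier_plate 0.92 [ 0.5999 -0.1018  0.0289]
scene carrier_plate 0.69 [ 0.5888 -0.0148  0.0608]
scene push_tab 0.93 [ 0.5869 -0.0155  0.0617]
scene cassette_grip 0.79 [ 0.599  -0.1008  0.2133]
wrist carrier_plate 0.56 [ 0.5988 -0.1026  0.0342]
wrist push_tab 0.62 [ 0.5864 -0.015   0.0628]
wrist cassette_grip 0.72 [ 0.5946 -0.105   0.2164]
bay_home [ 0.7106 -0.0026 -0.0001] tool offset from TCP [0.0868 0.1246 0.1922]
carrier_plate [ 0.5974 -0.1026  0.034 ] tool offset from TCP [0.0011 0.0003 0.1583]
push_tab [ 0.5866 -0.0152  0.0612] tool offset from TCP [ 0.0891 -0.0001  0.1312]
cassette_grip [ 0.5947 -0.1048  0.2133] tool offset from TCP [-0.0007 -0.0029 -0.021 ]
```

View pics/s5.png

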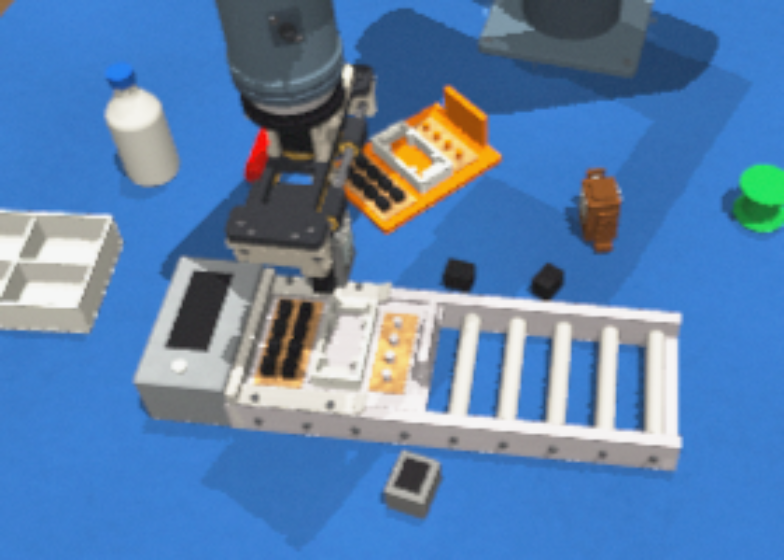

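View pics/w5.png

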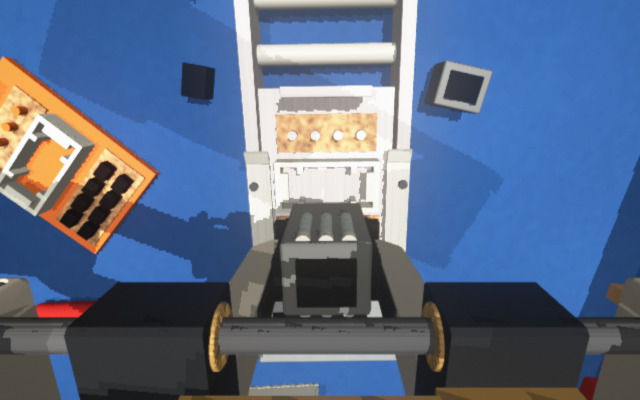

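The cassette is held upright and clear, with the socket empty behind it at (325,185) in the wrist view. I'm checking numerically that the carrier did not creep off the stop: pins against keeper ends, before and after the lift.

```bash
python3 - <<'E'
from h import *
s=sense();f=grab_frame("wrist")
def T(p,o): M=np.eye(4);M[:3,:3]=Ro.from_euler("xyz",o).as_matrix();M[:3,3]=p;return M
C=np.eye(4);C[:3,:3]=f["R"];C[:3,3]=f["t"]
H=C@T(s["position"],s["orientation"])   # cam<-tool
poses={3:([.5805,.0225,.2059],[-3.1409,.0002,1.6899]),4:([.599,-.1018,.0703],[-3.1413,-.0003,1.6903]),5:([.5975,-.1038,.1923],[-3.1401,-.0007,1.6899])}
a=.12;ey=np.array([-np.sin(a),np.cos(a),0]);home=np.array([.5967,-.1031,0])
for k in(3,4,5):
    M=H@np.linalg.inv(T(*poses[k]));g=dict(f,R=M[:3,:3],t=M[:3,3])
    im=cv2.cvtColor(cv2.imread(f"pics/w{k}.png"),cv2.COLOR_BGR2GRAY).astype(float)
    def tp(u,v,z): return (pix(g,u,v,z)-home)@ey*1000
    # brown pad edges + keeper end row-gradients in column band, printed in track-y mm
    for name,z,x in(("carrier",.050,0.0),("keepL",.053,-.058),("keepR",.053,.058)):
        ex=np.array([np.cos(a),np.sin(a),0]);ys=np.arange(-5,100,.25);prof=[]
        for y in ys:
            v=[]
            for dx in np.linspace(-.004,.004,9)if name!="carrier" else np.linspace(-.03,.03,41):
                q=M[:3,:3]@(home+ex*(x+dx)+ey*y/1000+[0,0,z])+M[:3,3]
                uu=f["fx"]*q[0]/q[2]+f["cx"];vv=f["fy"]*q[1]/q[2]+f["cy"]
                v.append(cv2.getRectSubPix(im.astype(np.float32),(1,1),(float(uu),float(vv)))[0,0])
            prof.append(np.median(v))
        gr=np.abs(np.gradient(cv2.GaussianBlur(np.array(prof).reshape(-1,1),(1,9),0).ravel()))
        pk=[(round(ys[i],1),round(gr[i],1)) for i in range(2,len(ys)-2) if gr[i]==gr[max(0,i-8):i+9].max() and gr[i]>2]
        print(k,name,pk)
E
```

```text
3 carrier [(np.float64(13.5), np.float32(21.0)), (np.float64(18.0), np.float32(10.8)), (np.float64(29.0), np.float32(5.6)), (np.float64(35.5), np.float32(2.0)), (np.float64(46.8), np.float32(3.1)), (np.float64(52.2), np.float32(2.6)), (np.float64(63.8), np.float32(2.1)), (np.float64(71.2), np.float32(3.4)), (np.float64(76.5), np.float32(2.6)), (np.float64(92.5), np.float32(3.6)), (np.float64(98.8), np.float32(2.7))]
3 keepL [(np.float64(30.5), np.float32(2.2)), (np.float64(36.2), np.float32(2.9)), (np.float64(64.0), np.float32(2.4)), (np.float64(67.2), np.float32(2.2)), (np.float64(79.5), np.float32(7.1)), (np.float64(82.5), np.float32(10.4))]
3 keepR [(np.float64(23.5), np.float32(3.9)), (np.float64(34.8), np.float32(6.9)), (np.float64(38.2), np.float32(11.2)), (np.float64(48.5), np.float32(2.2)), (np.float64(91.8), np.float32(10.7))]
4 carrier [(np.float64(-3.5), np.float32(5.7)), (np.float64(16.2), np.float32(26.1)), (np.float64(20.8), np.float32(16.0)), (np.float64(26.8), np.float32(14.5)), (np.float64(31.5), np.float32(5.6)), (np.float64(44.0), np.float32(2.2)), (np.float64(49.0
[... 820 characters left out ...]
32(5.8)), (np.float64(22.8), np.float32(11.0)), (np.float64(25.5), np.float32(10.9)), (np.float64(30.8), np.float32(3.1)), (np.float64(43.8), np.float32(2.3)), (np.float64(49.0), np.float32(3.7)), (np.float64(67.2), np.float32(10.8)), (np.float64(78.5), np.float32(12.0)), (np.float64(87.2), np.float32(15.7)), (np.float64(96.8), np.float32(3.3))]
5 keepL [(np.float64(20.8), np.float32(4.1)), (np.float64(32.8), np.float32(4.3)), (np.float64(85.2), np.float32(16.5))]
5 keepR [(np.float64(22.2), np.float32(4.1)), (np.float64(33.0), np.float32(3.4)), (np.float64(43.2), np.float32(2.1)), (np.float64(62.8), np.float32(6.1)), (np.float64(83.5), np.float32(2.2)), (np.float64(86.5), np.float32(14.4))]
```

The carrier edges are identical before and after the lift (67.2, 78.5 and 87 mm), so it is still home. Handing in.

```bash
python3 -c "
from h import *
st();print(finish_job())"
```

```text
{'time_s': 17.25, 'qpos': [-0.3557, 0.3773, 1.4305, 0.0, 1.3339, -0.4748], 'position': [0.598, -0.1039, 0.1931], 'orientation': [-3.1416, -0.0001, 1.69], 'wrist_force': [0.0393, -0.4137, -0.8754], 'finger_gap': 0.046, 'gripper_force': 24.9698}
the job is handed in; nothing more can be done
None
```

I pushed the carrier home against the stop under the keepers and lifted the fuse cassette out by its pinched catches; it was held upright about 10 cm above the socket when I handed the job in at 17 s, and the verdict was not shown.

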